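Change over the label rolls on a vial labeller

ROBOT

A 6-joint arm with a two-finger parallel gripper is mounted at the origin on the work surface. World frame = base frame: x ahead of the robot, y to its left, z up, the work surface at z = 0. Lengths are in m, angles in rad, forces in N, time in s.
With the tool pointing down it reaches from about 0.325 to 1 m from the base axis. Payload 5.1 kg.
Tool frame: the origin (TCP) lies midway between the tips of the shut fingers; the grasp point (between the pads) lies 19 mm behind it; z points along the fingers, y is the line along which they close (so a half turn about z gives the same grasp; the last joint's range is limited). The gripper opens to 85 mm and grips with 20 to 120 N. Pads are 22 mm wide; open, the fingers measure 114 mm over their backs; the gripper's body (76 mm by 85 mm) begins 54 mm behind the grasp point. The pads swing forward as they close: fully open they stand 13 mm farther back than shut.
Start: joints at [-1.428, 0.124, 1.65, -0, 1.367, -0.083], TCP at [0.145, -0.633, 0.231] pointing down, gripper open.
Joint ranges: [-2.61, 2.61], [-1.02, 2.33], [0.03, 2.71], [-1.35, 4.49], [0.32, 2.68], [-2.91, 2.91]. Speed limits (rad/s): [2.57, 2.57, 3.14, 3.14, 3.14, 3.14].

INTERFACE

Orientations are given as a unit quaternion [x, y, z, w].
In Python, from bench import arm gives the robot as it stands.
- The arm moves only by the tool jog_arm, never from a script. Its argument "series" is a list of rows, each a list of 7 numbers: the shift along the tool's x, y, z in m, then the turn, a rotation vector about the tool's x, y, z in rad, then the finger opening in m, from 0 to 0.0854. A call has exactly 10 rows; each row shifts and turns the commanded pose from where the row before left it, along the tool's axes as they then stand; what a row does not reach is not made up. A row lasts 1/12 s, in which the tool goes at most 41.7 mm and 7.16 degrees, less where a joint would pass 70% of its speed; a pose out of reach is approached as far as the arm can. A call is refused whole if a number of a shift passes 0.0417 or a number of a turn 0.125, either way. A call with a gripper value outside its range is refused whole. The fingers move at their own pace and stop on an object; the grip force is fixed at half the most. Time passes only in rows, so rows that do not move let the fingers close, or fill a call up. It gives the time, the measured TCP pose, the force, the opening and the grip force at its end, in the units of the state.
- arm.observe(): the state, without advancing time (a new reading comes with each control period).
- arm.capture(name): name is "side" or "top" or "wrist"; returns the picture (480x640x3 uint8, red, green, blue); there is no depth.
- arm.camera_model(name): a dict with "mtx" (3x3 intrinsics, pixels), "world_from_camera" (4x4, takes a point from camera to world coordinates). Camera axes: x right, y up, looking along -z (the intrinsics and any distortion apply to the point x, -y, -z); pixel columns grow to the right and rows downward; lengths in m; the calibration is good to about 2 mm. A picture is of the moment at which its call begins: read the wrist's pose just before it. camera_model takes no time and is no camera call; for the wrist camera it gives the pose at the moment of the call.
- arm.job_done(): hands the job in; it is judged then, once.
The state is a dict: "t": time; "joint_positions": joint angles; "qd": joint speeds; "joint_torque": joint torques, N m; "tool_pos": TCP position; "orientation": TCP orientation; "ft_force": force on the tool from outside, world axes, zero at the start; "moment": the same for the moment, N m; "finger_gap": finger opening in m; "grasp_force": force on a finger pad.
Only numpy, scipy, OpenCV 4.12 (cv2) and the standard library are available. Lean on these libraries where they do the work, as an engineer would, in place of code of your own. Each camera call takes 0.05 s, during which the arm holds its last target. There are 200 camera calls.

TASK

Change the vial labeller over from the green label roll to the orange one: the two rolls swap places, so the green roll ends standing in the tray bay that the orange roll came out of. On the bare spindle thread, in this order and each fully home and level, the black riser ring, then the orange roll, then the yellow hold-down, hub up. Lower the orange roll down the spindle in the grip so that it does not telescope, not letting it drop, and leave the purple roll, the pill bottle and the scanner alone.

Things in the scene. Friction and masses are not known exactly. Their poses are not given: they have to be found in the camera images.
- labeller: Benchtop vial labeller, fixed: white housing, aluminium deck 62 mm above the bench, 240 mm along its x (away from the robot), 360 mm along its y. Origin: centre of its underside on the bench, z up. Label spindle at x -20, y +100 mm. Rollers, blue drive head, vial and control pod stand on the deck over 90 mm from the spindle axis, tops at most 135 mm above the bench.
- spindle (a point): Centre of the top face of the grey round platter (120 mm diameter, 72 mm above the bench). From it rises the fixed steel spindle, 22 mm diameter, 70 mm tall: straight for 56 mm, then tapering to 10 mm. Axes as the labeller's. The green roll starts on it, standing on the platter. Home, from the platter up: riser 0-18 mm, orange roll 18-42, hold-down 42-67.
- green_roll: Part-used roll of green labels, loose, a hollow cylinder 46 mm outer diameter, 42 mm tall, straight-through bore 25.4 mm, about 40 g. Origin: centre of its underside; z up along its axis.
- orange_roll: New roll of orange labels, loose, a hollow cylinder 56 mm outer diameter, 24 mm tall, bore 25.4 mm, about 45 g. Starts standing in one of the two tray bays. Origin: centre of its underside; z up along its axis.
- riser: Black plastic riser ring, loose, 45 mm outer diameter, 18 mm tall, bore 25.4 mm, about 30 g, lying flat on the bench. It sets the narrower orange labels at the right height. Origin: centre of its underside; z up along its axis.
- hold_down: Yellow plastic hold-down, loose, about 60 g, lying on the bench on its flange: a flange 70 mm in diameter and 4 mm thick with a hub 38 mm in diameter on top, 25 mm tall overall, bore 25.4 mm through both. Grip it by the hub. Origin: centre of the flange's underside; z up along its axis, from the flange towards the hub.
- tray: Blue plastic roll tray, fixed to the bench, 170 mm along its x, 88 mm along its y, walls 14 mm tall, floor 4 mm thick, one cross wall in the middle making two bays 79 x 80 mm, side by side along its x. Origin: centre of its underside on the bench.
- bay_near (a point): Centre of the floor of the tray bay on the tray's -x side, towards the robot, 4 mm above the bench; axes as the tray's.
- bay_far (a point): Centre of the floor of the tray bay on the tray's +x side, 4 mm above the bench; axes as the tray's.
- purple_roll: Roll of purple labels, loose, 50 mm outer diameter, 24 mm tall, standing in the other tray bay; to be left alone. Origin: centre of its underside.
- pill_bottle: White capped pill bottle, loose, 48 mm in diameter, 85 mm tall, standing on the bench; to be left alone. Origin: centre of its underside.
- scanner: Black handheld barcode scanner, loose, lying on its side on the bench, about 160 mm along its y, 61 mm along its x and 35 mm tall; to be left alone. Origin: on the bench, under it.
Things that resemble listed ones, but are neither listed nor needed, are in the scene too. There is more than one size of the orange_roll; the job needs the larger.

How it is judged:
On the way, in this order (a step that is already met when the one before it is completed fails the run):
1. the green roll is off the spindle (horizontal distance between green_roll and spindle above 0.06 m), for 0.2 s.
2. the riser is home on the platter (horizontal distance between riser and spindle below 0.004 m and z of riser in the frame of spindle below 0.002 m and angle between riser's own z axis and vertical below 0.06 rad), for 0.2 s.
3. the orange roll is home on the riser (horizontal distance between orange_roll and spindle below 0.004 m and z of orange_roll in the frame of spindle below 0.02 m and angle between orange_roll's own z axis and vertical below 0.06 rad), for 0.2 s.
4. the hold-down is home on the orange roll (horizontal distance between hold_down and spindle below 0.004 m and z of hold_down in the frame of spindle below 0.044 m and angle between hold_down's own z axis and vertical below 0.06 rad), for 0.2 s.
At the end, for the whole second after the job is handed in: Riser on the platter, orange roll on it, hold-down on that, hub up: each home within 2 mm in height, within 4 mm of the spindle axis, level within 0.06 rad, at rest. Green roll upright and at rest on the floor of the tray bay the orange roll left (all of step 2 and all of step 3 and all of step 4 and z of orange_roll in the frame of spindle above 0.016 m and z of hold_down in the frame of spindle above 0.04 m and ((horizontal distance between green_roll and bay_near below 0.026 m and z of green_roll in the frame of bay_near below 0.003 m) or (horizontal distance between green_roll and bay_far below 0.026 m and z of green_roll in the frame of bay_far below 0.003 m)) and angle between green_roll's own z axis and vertical below 0.06 rad and linear speed of each of riser, orange_roll, hold_down, green_roll below 0.02 m/s); the robot touches nothing.
It fails at once if the orange roll is dropped down the spindle (it must be lowered: no faster than 0.6 m/s on the spindle) (horizontal distance between orange_roll and spindle below 0.006 m and z of orange_roll in the frame of spindle below 0.07 m and linear speed of orange_roll above 0.6 m/s).
It fails at once if the purple roll is disturbed (moved more than 20 mm) (distance of purple_roll from where it was at the start of the episode above 0.02 m).
It fails at once if the pill bottle is disturbed (moved more than 20 mm) (distance of pill_bottle from where it was at the start of the episode above 0.02 m).
It fails at once if the scanner is disturbed (moved more than 20 mm) (distance of scanner from where it was at the start of the episode above 0.02 m).
It also fails if it takes over 72 s, if anything falls off the work surface, if the arm or the gripper's body presses on something with over 40 N, if the wrist force passes 120 N, or if a joint passes its speed limit or range.

## Working session

There is one attempt and no reset: what is moved stays moved. The work goes in short steps, Python scripts to look and compute and a tool call to move; the robot and the scene stay as the last step left them, time stands still between calls to the robot, and variables do not carry over. Pictures are saved under pics/ and viewed, at most 10 in all, crops included, and the job is handed in when it is done.

Besides the shell and the picture viewer there is one more tool, called after "Request:" by a JSON object that holds its "op" and its "data", one argument or row to a line. jog_arm: Moves the arm, as the interface text tells. Its arguments: {"type":"object","properties":{"series":{"type":"array"}},"required":["series"]}

```bash
mkdir -p pics; ls; python3 - <<'E'
from bench import arm
import cv2
print(arm.observe())
for n in ("top","side"):
    m=arm.camera_model(n);print(n,m)
    cv2.imwrite(f"pics/{n}0.png",cv2.cvtColor(arm.capture(n),cv2.COLOR_RGB2BGR))
E
```

```text
pics
{'t': 0.0, 'joint_positions': array([-1.42761027e+00,  1.24488892e-01,  1.65167090e+00, -3.69112616e-05,
        1.36749513e+00, -8.26164419e-02]), 'qd': array([ 0.00247527, -0.00058556,  0.00045871, -0.0016842 ,  0.00112982,
       -0.00088811]), 'joint_torque': array([-4.33251325e-04, -4.23614252e+01, -3.65451694e+01, -6.13322027e-05,
        7.01555779e-03,  1.29582787e-05]), 'tool_pos': array([ 0.14539185, -0.63290572,  0.23006535]), 'orientation': array([ 9.93632471e-01,  1.12665209e-01, -4.92862156e-05, -1.03011033e-03]), 'ft_force': array([-0.18335569,  0.43532294, -0.53118535]), 'moment': array([ 0.04596838, -0.01855913,  0.01255374]), 'grasp_force': 0.0, 'finger_gap': 0.08503567118853128}
top {'mtx': array([[620.63810448,   0.        , 310.81393462],
       [  0.        , 620.63810448, 246.68880716],
       [  0.        ,   0.        ,   1.        ]]), 'world_from_camera': array([[-0.08080424,  0.97625874, -0.20097148,  0.32456612],
       [-0.99672263, -0.07991915,  0.01252739,  0.10711518],
       [-0.0038315 ,  0.20132509,  0.97951699,  1.25162161],
       [ 0.        ,  0.        ,  0.        ,  1.        ]])}
side {'mtx': array([[451.02248224,   0.        , 322.22200484],
       [  0.        , 451.02248224, 239.27898242],
       [  0.        ,   0.        ,   1.        ]]), 'world_from_camera': array([[-0.9723341 ,  0.17909699, -0.14996886,  0.42071662],
       [-0.23333433, -0.71436625,  0.65972414,  0.6882291 ],
       [ 0.01102191,  0.67646517,  0.73639215,  0.71207802],
       [ 0.        ,  0.        ,  0.        ,  1.        ]])}
```

View pics/top0.png

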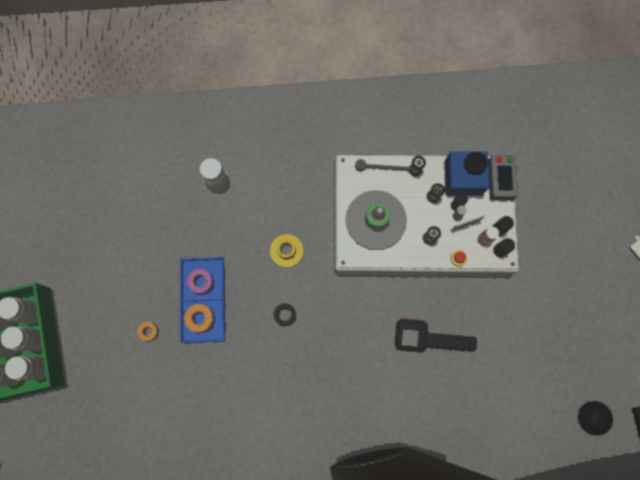

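View pics/side0.png

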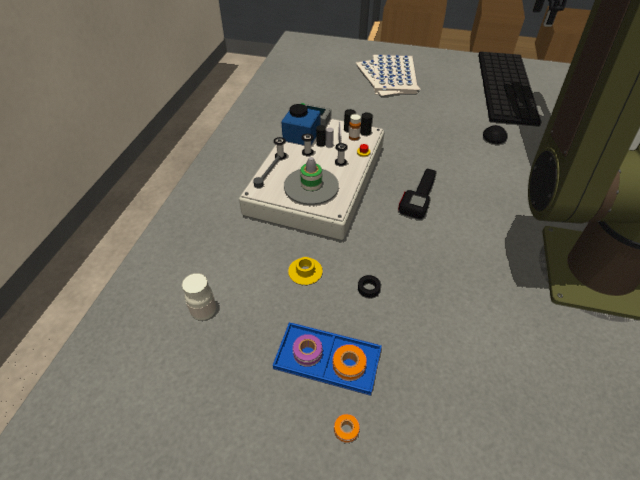

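The top view shows the orange roll in the near bay (198,318), purple in the far bay (200,281), hold-down (286,250), riser (285,315), green roll on the spindle (378,215), bottle (211,170), scanner (435,337), and the small orange decoy (147,331). The side view agrees: orange (350,361), hold-down (305,269), riser (370,286), green (311,178).

```bash
cat > h.py <<'E'
import cv2, numpy as np
from scipy.spatial.transform import Rotation as R
HSV=dict(orange=((8,150,120),(18,255,255)),green=((45,90,40),(80,255,255)),yellow=((22,150,90),(32,255,255)),
 purple=((135,70,60),(165,255,255)),blue=((105,150,60),(120,255,255)),black=((0,0,0),(180,255,45)))
def mask(im,c): return cv2.inRange(cv2.cvtColor(im,cv2.COLOR_RGB2HSV),*map(np.array,HSV[c]))
def ray(m,uv):
    T=m["world_from_camera"]; K=m["mtx"]; d=np.linalg.inv(K)@[uv[0],uv[1],1]
    d=T[:3,:3]@(d*[1,-1,-1]); return T[:3,3],d/np.linalg.norm(d)
def plane(m,uv,z):
    o,d=ray(m,uv); return o+d*(z-o[2])/d[2]
def tri(r1,r2):
    (a,u),(b,v)=r1,r2; s=np.linalg.lstsq(np.c_[u,-v],b-a,rcond=None)[0]
    p,q=a+s[0]*u,b+s[1]*v; return (p+q)/2,np.linalg.norm(p-q)
def blobs(im,c,amin=60,roi=None):
    k=mask(im,c)
    if roi: z=np.zeros_like(k); x0,y0,x1,y1=roi; z[y0:y1,x0:x1]=k[y0:y1,x0:x1]; k=z
    out=[]
    for q in cv2.findContours(k,cv2.RETR_EXTERNAL,cv2.CHAIN_APPROX_NONE)[0]:
        h=cv2.convexHull(q); M=cv2.moments(h)
        if M["m00"]>amin: out.append((np.array([M["m10"],M["m01"]])/M["m00"],M["m00"],cv2.boundingRect(h),h))
    return sorted(out,key=lambda t:-t[1])
E
python3 - <<'E'
from h import *
from bench import arm
I={n:cv2.cvtColor(cv2.imread(f"pics/{n}0.png"),cv2.COLOR_BGR2RGB) for n in("top","side")}
M={n:arm.camera_model(n) for n in I}
roi={"top":dict(black=(270,300,300,330)),"side":dict(black=(350,270,390,305))}
print(I["top"][315,277:294:3].tolist())
for c in HSV:
    B={n:blobs(I[n],c,roi=roi[n].get(c)) for n in I}
    print(c,[[(b[0].round(1).tolist(),b[1],b[2]) for b in B[n][:3]] for n in I])
    if B["top"] and B["side"]:
        p,e=tri(ray(M["top"],B["top"][0][0]),ray(M["side"],B["side"][0][0]));print("  tri",p.round(4),round(e,4))
r=blobs(I["top"],"blue",roi=(170,245,235,355))[0]
print(cv2.minAreaRect(r[3]),[plane(M["top"],q,.014).round(4).tolist() for q in cv2.boxPoints(cv2.minAreaRect(r[3]))])
k=cv2.inRange(cv2.cvtColor(I["top"],cv2.COLOR_RGB2HSV),(0,0,150),(180,40,255))[140:290,320:530]
q=max(cv2.findContours(k,0,1)[0],key=cv2.contourArea)+[320,140]
print([plane(M["top"],p,.062).round(4).tolist() for p in cv2.boxPoints(cv2.minAreaRect(q))])
m=arm.camera_model("wrist");print(m)
E
```

```text
[[50, 50, 48], [103, 102, 99], [112, 112, 108], [110, 109, 106], [106, 105, 102], [57, 56, 55]]
orange [[([198.4, 317.7], 492.0, (186, 305, 26, 26)), ([146.7, 330.9], 223.5, (138, 323, 18, 17))], [([349.1, 359.9], 775.0, (333, 345, 33, 31)), ([346.2, 427.5], 533.0, (334, 414, 26, 28))]]
  tri [0.4531 0.3247 0.0213] 0.0018
green [[([22.0, 343.1], 4717.0, (0, 284, 52, 116)), ([378.0, 213.9], 354.0, (367, 204, 23, 21))], [([310.7, 169.7], 207.0, (300, 164, 22, 13)), ([310.9, 180.9], 151.5, (301, 177, 21, 10))]]
  tri [0.4347 0.4544 0.517 ] 0.0945
yellow [[([286.2, 250.3], 736.0, (271, 235, 32, 31))], [([304.9, 270.7], 727.0, (288, 257, 35, 28)), ([362.7, 151.8], 67.5, (357, 148, 13, 8))]]
  tri [ 5.788e-01  1.422e-01 -2.000e-04] 0.0015
purple [[([199.2, 280.5], 450.0, (187, 269, 26, 25))], [([307.1, 349.4], 685.0, (293, 335, 29, 30))]]
  tri [0.5273 0.3204 0.0173] 0.0007
blue [[([202.5, 300.3], 3297.0, (182, 259, 42, 83))], [([328.2, 357.7], 4894.0, (273, 323, 108, 72)), ([298.4, 124.5], 896.5, (282, 109, 38, 35))]]
  tri [0.4898 0.3185 0.0008] 0.0021
black [[], [([368.7, 286.2], 385.5, (358, 275, 22, 23))]]
((202.5, 300.0), (82.0, 41.0), 90.0) [[0.5744, 0.3539, 0.014], [0.5676, 0.2709, 0.014], [0.4031, 0.2795, 0.014], [0.4097, 0.3603, 0.014]]
[[0.5209, 0.0482, 0.062], [0.7539, 0.0255, 0.062], [0.7205, -0.3391, 0.062], [0.4892, -0.3028, 0.062]]
{'mtx': array([[369.24675806,   0.        , 320.47011207],
       [  0.        , 369.24675806, 240.05722437],
       [  0.        ,   0.        ,   1.        ]]), 'world_from_camera': array([[ 0.22393382,  0.93352054,  0.2799876 ,  0.21608283],
       [-0.97460378,  0.21480491,  0.06329548, -0.61597941],
       [-0.00105508, -0.28705097,  0.95791473,  0.37307781],
       [ 0.        ,  0.        ,  0.        ,  1.        ]])}
```

Request:
{"op": "jog_arm", "data": {
  "series": [
    [0.025,-0.0277,-0.0025,0,0,0.0143,0.0854],
    [0.025,-0.0277,-0.0025,0,0,0.0143,0.0854],
    [0.025,-0.0277,-0.0025,0,0,0.0143,0.0854],
    [0.025,-0.0277,-0.0025,0,0,0.0143,0.0854],
    [0.025,-0.0277,-0.0025,0,0,0.0143,0.0854],
    [0.025,-0.0277,-0.0025,0,0,0.0143,0.0854],
    [0.025,-0.0277,-0.0025,0,0,0.0143,0.0854],
    [0.025,-0.0277,-0.0025,0,0,0.0143,0.0854],
    [0.025,-0.0277,-0.0025,0,0,0.0143,0.0854],
    [0.025,-0.0277,-0.0025,0,0,0.0143,0.0854]
  ]
}}

```text
t: 0.93
tool_pos: [0.348, -0.3183, 0.2561]
orientation: [0.999, 0.041, -0.0, -0.0]
ft_force: [0.8, 0.4, 0.3]
finger_gap: 0.0854
grasp_force: 0.0
```

Request:
{"op": "jog_arm", "data": {
  "series": [
    [0.025,-0.0277,-0.0025,0,0,0.0143,0.0854],
    [0.025,-0.0277,-0.0025,0,0,0.0143,0.0854],
    [0.025,-0.0277,-0.0025,0,0,0.0143,0.0854],
    [0.025,-0.0277,-0.0025,0,0,0.0143,0.0854],
    [0.025,-0.0277,-0.0025,0,0,0.0143,0.0854],
    [0.025,-0.0277,-0.0025,0,0,0.0143,0.0854],
    [0.025,-0.0277,-0.0025,0,0,0.0143,0.0854],
    [0.025,-0.0277,-0.0025,0,0,0.0143,0.0854],
    [0.025,-0.0277,-0.0025,0,0,0.0143,0.0854],
    [0.025,-0.0277,-0.0025,0,0,0.0143,0.0854]
  ]
}}

```text
t: 1.77
tool_pos: [0.5929, -0.037, 0.2809]
orientation: [1.0, -0.03, -0.0, 0.0]
ft_force: [0.8, 0.2, 0.2]
finger_gap: 0.085
grasp_force: 0.0
```

```bash
cat >> h.py <<'E'
def snap(arm,name,cam="wrist"):
    m=arm.camera_model(cam); im=arm.capture(cam); cv2.imwrite(f"pics/{name}.png",cv2.cvtColor(im,cv2.COLOR_RGB2BGR)); 
    np.savez(f"pics/{name}.npz",im=im,**m); return im,m
def load(name):
    d=np.load(f"pics/{name}.npz"); return d["im"],dict(mtx=d["mtx"],world_from_camera=d["world_from_camera"])
def go(arm,p,yaw=None):
    s=arm.observe(); r=R.from_quat(s["orientation"]); M=r.as_matrix()
    y=np.arctan2(M[1,0],M[0,0]); e=[0,0,0]
    if yaw is not None: e=(r.inv()*R.from_euler("ZX",[yaw,np.pi])).as_rotvec()
    print("t",round(s["t"],2),"tcp",s["tool_pos"].round(4),"yaw",round(y,4),"tilt",np.arccos(-M[2,2]).round(4),"gap",round(s["finger_gap"],4),"F",s["ft_force"].round(1))
    if p is not None: print("shift",(M.T@(np.array(p)-s["tool_pos"])).round(4),"turn",np.round(e,4))
E
python3 - <<'E'
from h import *
from bench import arm
go(arm,[.611,-.041,.28],-.06)
snap(arm,"w1")
E
```

```text
t 1.77 tcp [ 0.5929 -0.037   0.2809] yaw -0.0604 tilt 0.0007 gap 0.085 F [0.8 0.2 0.2]
shift [0.0183 0.0029 0.0009] turn [ 0.      0.0007 -0.0004]
```

View pics/w1.png

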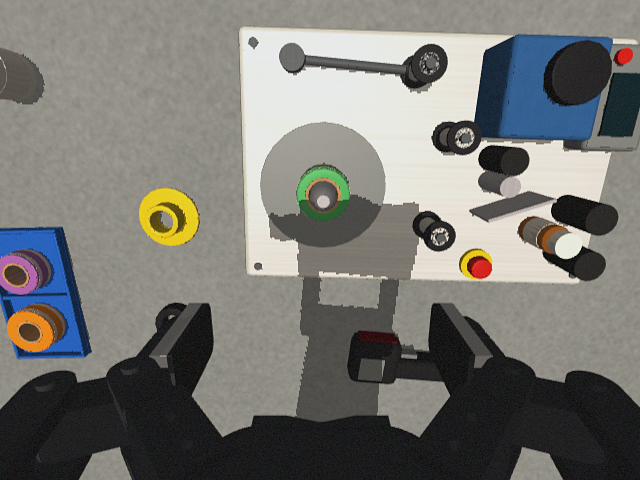

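The wrist view shows the spindle tip at (323,201) inside the green roll, platter around (322,185), hold-down (168,216), orange (34,330), purple (22,272), and the riser partly hidden behind the left finger (172,318). I'll take a second place for stereo.

Request:
{"op": "jog_arm", "data": {
  "series": [
    [-0.01,-0.012,0,0,0,0,0.0854],
    [-0.01,-0.012,0,0,0,0,0.0854],
    [-0.01,-0.012,0,0,0,0,0.0854],
    [-0.01,-0.012,0,0,0,0,0.0854],
    [-0.01,-0.012,0,0,0,0,0.0854],
    [-0.01,-0.012,0,0,0,0,0.0854],
    [-0.01,-0.012,0,0,0,0,0.0854],
    [-0.01,-0.012,0,0,0,0,0.0854],
    [0,0,0,0,0,0,0.0854],
    [0,0,0,0,0,0,0.0854]
  ]
}}

```text
t: 2.65
tool_pos: [0.5176, 0.0626, 0.2816]
orientation: [1.0, -0.029, 0.0, 0.0]
ft_force: [-0.4, 0.6, 0.6]
finger_gap: 0.0855
grasp_force: 0.0
```

```bash
python3 - <<'E'
from h import *
from bench import arm
go(arm,None)
snap(arm,"w2")
E
```

```text
t 2.65 tcp [0.5176 0.0626 0.2816] yaw -0.0587 tilt 0.001 gap 0.0855 F [-0.4  0.6  0.6]
```

View pics/w2.png

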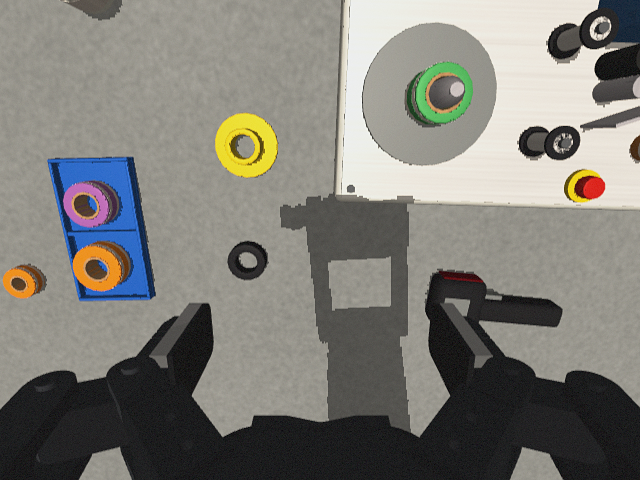

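The second view shows the spindle tip (455,89), green top face (442,93), platter (429,94), hold-down (246,146), riser (247,260), orange roll (101,269) in the lower (near) bay and purple (88,203). All are clear of the fingers.

```bash
cat >> h.py <<'E'
def circ(m,pts,z):
    "cast contour to plane z, least-squares circle"
    P=np.array([plane(m,p,z)[:2] for p in pts.reshape(-1,2)])
    A=np.c_[2*P,np.ones(len(P))]; s=np.linalg.lstsq(A,(P**2).sum(1),rcond=None)[0]
    r=np.sqrt(s[2]+s[:2]@s[:2]); return s[:2],2*r,np.std(np.linalg.norm(P-s[:2],axis=1))
def best(im,lo,hi,roi):
    x0,y0,x1,y1=roi; k=cv2.inRange(cv2.cvtColor(im,cv2.COLOR_RGB2HSV),lo,hi)[y0:y1,x0:x1]
    q=max(cv2.findContours(k,cv2.RETR_EXTERNAL,cv2.CHAIN_APPROX_NONE)[0],key=cv2.contourArea)
    return cv2.convexHull(q)+[x0,y0]
def cen(h):
    M=cv2.moments(h); return np.array([M["m10"],M["m01"]])/M["m00"]
E
python3 - <<'E'
from h import *
W={k:load(k) for k in("w1","w2")}
spec={"green":((45,120,90),(80,255,255),.114,{"w1":(290,155,360,230),"w2":(395,50,485,140)}),
"orange":((8,150,185),(20,255,255),.028,{"w1":(0,300,75,362),"w2":(65,230,140,300)}),
"yellow":((22,150,110),(32,255,255),.004,{"w1":(130,180,210,255),"w2":(205,105,290,185)}),
"riser":((0,0,0),(180,255,75),.018,{"w2":(220,230,275,290)}),
"purple":((135,60,110),(170,255,255),.028,{"w1":(0,245,55,300),"w2":(55,175,125,232)}),
"tip":((0,0,135),(180,40,255),.142,{"w1":(305,190,340,215),"w2":(440,75,470,105)}),
"platter":((0,0,70),(180,40,190),.072,{"w2":(350,15,505,170)})}
for n,(lo,hi,z,ro) in spec.items():
    c={}
    for w,r in ro.items():
        im,m=W[w]; h=best(im,lo,hi,r); c[w]=cen(h); x,d,s=circ(m,h,z)
        print(n,w,c[w].round(1),"xy",x.round(4),"dia",d.round(4),"sd",s.round(4))
    if len(c)==2:
        p,e=tri(*[ray(W[w][1],c[w]) for w in c]);print("    tri",p.round(4),e.round(4))
im,m=W["w2"]; print(im[93,360:500:10].tolist()); print(im[269,75:130:5].tolist())
h=best(im,(100,130,40),(125,255,255),(40,145,165,310)); b=cv2.approxPolyDP(h,6,True).reshape(-1,2)
print("tray",[plane(m,p,.014)[:2].round(4).tolist() for p in b])
E
```

```text
green w1 [322.9 193.8] xy [ 0.6126 -0.0397] dia 0.0439 sd 0.0002
green w2 [443.6  92.1] xy [ 0.6119 -0.0391] dia 0.0444 sd 0.0001
    tri [ 0.6126 -0.0397  0.1121] 0.0001
orange w1 [ 29.5 331.1] xy [0.4529 0.324 ] dia 0.0541 sd 0.0002
orange w2 [ 96.4 268.1] xy [0.4528 0.3241] dia 0.0543 sd 0.0002
    tri [0.4531 0.3243 0.0276] 0.0
yellow w1 [168.5 216.3] xy [0.5783 0.1415] dia 0.0689 sd 0.0001
yellow w2 [246.  144.9] xy [0.5779 0.1417] dia 0.0688 sd 0.0001
    tri [0.5788 0.1419 0.0029] 0.0001
riser w2 [247.2 260. ] xy [0.4491 0.1528] dia 0.0469 sd 0.0009
purple w1 [ 17.3 274.5] xy [0.5266 0.3188] dia 0.049 sd 0.0003
purple w2 [ 85.6 204.6] xy [0.5265 0.3187] dia 0.0489 sd 0.0002
    tri [0.526  0.3198 0.0254] 0.0014
tip w1 [323. 201.] xy [ 0.6122 -0.0395] dia 0.01 sd 0.0001
tip w2 [456.5  88.5] xy [ 0.6122 -0.0395] dia 0.0101 sd 0.0001
    tri [ 0.6122 -0.0395  0.142 ] 0.0001
platter w2 [428.6  93.8] xy [ 0.6118 -0.039 ] dia 0.1196 sd 0.0003
[[238, 240, 239], [167, 165, 154], [164, 161, 155], [161, 161, 150], [163, 160, 153], [35, 72, 42], [106, 202, 110], [82, 78, 79], [89, 84, 82], [93, 89, 87], [209, 199, 196], [85, 183, 94], [149, 147, 138], [149, 146, 139]]
[[238, 146, 31], [238, 148, 37], [138, 106, 69], [77, 57, 41], [86, 60, 42], [87, 61, 36], [42, 107, 206], [240, 145, 20], [238, 147, 32], [203, 113, 31], [94, 49, 11]]
tray [[0.5736, 0.266], [0.4099, 0.2717], [0.4087, 0.3642], [0.5758, 0.3579]]
```

Request:
{"op": "jog_arm", "data": {
  "series": [
    [0.0251,0.0241,0,0,0,0,0.0854],
    [0.0251,0.0241,0,0,0,0,0.0854],
    [0.0251,0.0241,0,0,0,0,0.0854],
    [0.0251,0.0241,0,0,0,0,0.0854],
    [0,0,0.036,0,0,0,0.0854],
    [0,0,0.036,0,0,0,0.0854],
    [0,0,0.036,0,0,0,0.0854],
    [0,0,0.036,0,0,0,0.0854],
    [0,0,0.036,0,0,0,0.0854],
    [0,0,0.0196,0,0,0,0.0854]
  ]
}}

```text
t: 3.53
tool_pos: [0.6099, -0.0409, 0.0762]
orientation: [1.0, -0.031, -0.003, -0.0]
ft_force: [-1.1, 0.1, 0.3]
finger_gap: 0.0854
grasp_force: 0.0
```

Request:
{"op": "jog_arm", "data": {
  "series": [
    [0,0,0,0,0,0,0.0854],
    [0,0,0,0,0,0,0.06],
    [0,0,0,0,0,0,0.03],
    [0,0,0,0,0,0,0.03],
    [0,0,0,0,0,0,0.03],
    [0,0,0,0,0,0,0.03],
    [0,0,0,0,0,0,0.03],
    [0,0,0,0,0,0,0.03],
    [0,0,0,0,0,0,0.03],
    [0,0,0,0,0,0,0.03]
  ]
}}

```text
t: 4.37
tool_pos: [0.6147, -0.0409, 0.085]
orientation: [1.0, -0.03, 0.003, 0.0]
ft_force: [0.3, 0.3, 7.3]
finger_gap: 0.0438
grasp_force: 62.5
```

```bash
python3 - <<'E'
from h import *
from bench import arm
go(arm,[.6122,-.0395,.082],-.06)
E
```

```text
t 4.37 tcp [ 0.6147 -0.0409  0.085 ] yaw -0.0602 tilt 0.0057 gap 0.0438 F [0.3 0.3 7.3]
shift [-0.0026 -0.0012  0.003 ] turn [ 0.0007 -0.0056 -0.0002]
```

Request:
{"op": "jog_arm", "data": {
  "series": [
    [0,0,-0.01,0,0,0,0.03],
    [0,0,-0.02,0,0,0,0.03],
    [0,0,-0.03,0,0,0,0.03],
    [0,0,-0.025,0,0,0,0.03],
    [0,0,-0.02,0,0,0,0.03],
    [-0.035,-0.01,0,0,0,0,0.03],
    [-0.035,-0.01,0,0,0,0,0.03],
    [-0.035,-0.01,0,0,0,0,0.03],
    [-0.035,-0.01,0,0,0,0,0.03],
    [-0.035,-0.01,0,0,0,0,0.03]
  ]
}}

```text
t: 5.2
tool_pos: [0.439, 0.0204, 0.1869]
orientation: [1.0, -0.03, -0.0, -0.0]
ft_force: [-0.5, 0.3, 0.8]
finger_gap: 0.0436
grasp_force: 64.4
```

```bash
python3 - <<'E'
from h import *
from bench import arm
snap(arm,"w3")
go(arm,[.44,.02,.015],-.06)
E
```

```text
t 5.25 tcp [0.433  0.0224 0.185 ] yaw -0.0589 tilt 0.0068 gap 0.0436 F [-1.1  3.4 -3.3]
shift [0.0083 0.0022 0.17  ] turn [-0.0014  0.0067  0.0011]
```

View pics/w3.png

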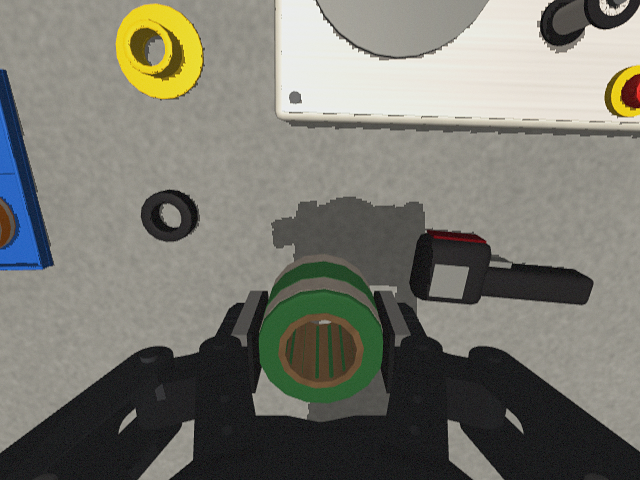

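The green roll is held squarely between the pads (top ring centre about (321,347)). Riser at (170,215), hold-down (160,50), and the scanner starts at x≈412, well clear of the parking place.

Request:
{"op": "jog_arm", "data": {
  "series": [
    [0.002,0,0.02,0,0,0,0.03],
    [0,0,0.03,0,0,0,0.03],
    [0,0,0.035,0,0,0,0.03],
    [0,0,0.035,0,0,0,0.03],
    [0,0,0.025,0,0,0,0.03],
    [0,0,0.015,0,0,0,0.03],
    [0,0,0.006,0,0,0,0.03],
    [0,0,0,0,0,0,0.03],
    [0,0,0,0,0,0,0.03],
    [0,0,0,0,0,0,0.03]
  ]
}}

```text
t: 6.08
tool_pos: [0.4443, 0.0197, 0.0225]
orientation: [1.0, -0.03, 0.002, 0.0]
ft_force: [0.3, -0.3, -1.1]
finger_gap: 0.0434
grasp_force: 64.4
```

```bash
python3 - <<'E'
from h import *
from bench import arm
go(arm,[.44,.02,.014],-.06)
im,m=load("w3")
h=best(im,(0,0,0),(180,255,75),(130,180,210,250)); print("riser",circ(m,h,.018),circ(m,h,.009))
im,m=load("w2"); h2=best(im,(0,0,0),(180,255,75),(220,230,275,290)); print(circ(m,h2,.009), tri(ray(load("w3")[1],cen(h)),ray(m,cen(h2))))
E
```

```text
t 6.08 tcp [0.4443 0.0197 0.0225] yaw -0.0602 tilt 0.0032 gap 0.0434 F [ 0.3 -0.3 -1.1]
shift [-0.0044 -0.      0.0085] turn [ 0.0001 -0.0032 -0.0002]
riser (array([0.44748731, 0.15133892]), np.float64(0.04779132605038393), np.float64(0.0011678614431520661)) (array([0.445644 , 0.1552195]), np.float64(0.04917080051456775), np.float64(0.0012015712221366225))
(array([0.44593767, 0.15487662]), np.float64(0.047973005476384584), np.float64(0.0009387741592022034)) (array([0.44701578, 0.15435541, 0.01106629]), np.float64(7.872123338422417e-06))
```

Request:
{"op": "jog_arm", "data": {
  "series": [
    [-0.002,0,0.004,0,0,0,0.03],
    [-0.002,0,0.004,0,0,0,0.03],
    [0,0,0.001,0,0,0,0.03],
    [0,0,0,0,0,0,0.03],
    [0,0,0,0,0,0,0.05],
    [0,0,0,0,0,0,0.07],
    [0,0,0,0,0,0,0.0854],
    [0,0,0,0,0,0,0.0854],
    [0,0,0,0,0,0,0.0854],
    [0,0,-0.01,0,0,0,0.0854]
  ]
}}

```text
t: 6.92
tool_pos: [0.437, 0.0202, 0.0201]
orientation: [1.0, -0.03, -0.002, -0.0]
ft_force: [0.3, -0.3, 0.5]
finger_gap: 0.0853
grasp_force: 0.0
```

Request:
{"op": "jog_arm", "data": {
  "series": [
    [0,0,-0.02,0,0,0,0.0854],
    [0,0,-0.03,0,0,0,0.0854],
    [0,0,-0.03,0,0,0,0.0854],
    [0,-0.03,-0.02,0,0,0,0.0854],
    [0,-0.035,0,0,0,0,0.0854],
    [0,-0.035,0,0,0,0,0.0854],
    [0,-0.025,0,0,0,0,0.0854],
    [0,-0.01,0,0,0,0,0.0854],
    [0,0,0,0,0,0,0.0854],
    [0,0,0,0,0,0,0.0854]
  ]
}}

```text
t: 7.75
tool_pos: [0.4468, 0.1546, 0.1219]
orientation: [1.0, -0.029, -0.0, 0.0]
ft_force: [-0.6, -0.3, -0.3]
finger_gap: 0.0853
grasp_force: 0.0
```

```bash
python3 - <<'E'
from h import *
from bench import arm
im,m=snap(arm,"w4")
go(arm,[.4475,.154,.0],-.06)
E
```

```text
t 7.8 tcp [0.4468 0.1541 0.1217] yaw -0.0603 tilt 0.0007 gap 0.0852 F [ 0.3  0.6 -0.5]
shift [ 0.0007 -0.      0.1217] turn [ 0.0006  0.0003 -0.0003]
```

View pics/w4.png

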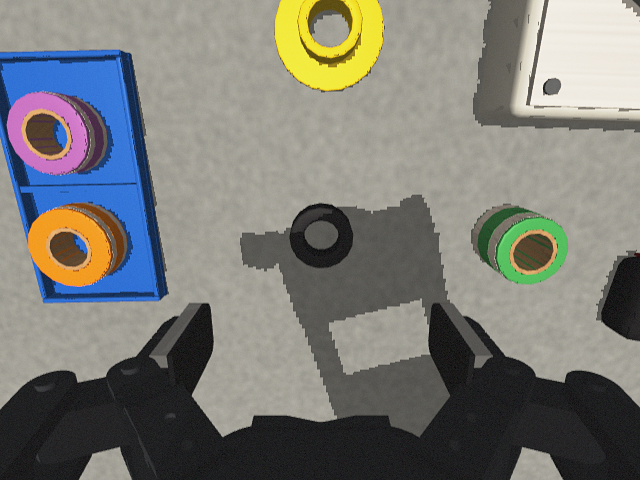

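Green stands upright parked (top centre about (531,250)). The riser is at (321,235) directly below, partly in the gripper's shadow. Tray, purple and orange are undisturbed.

```bash
python3 - <<'E'
from h import *
a=[]
for w,r in(("w2",(220,230,275,290)),("w4",(280,195,365,275))):
    im,m=load(w)
    for v in(48,58):
        h=best(im,(0,0,0),(180,255,v),r); c=cen(h)
        print(w,v,cv2.boundingRect(h),*[circ(m,h,z) for z in(.018,.009)])
    a.append(ray(m,c))
print("riser mid",tri(*a))
im,m=load("w4"); h=best(im,(45,120,120),(80,255,255),(480,190,590,300)); print("green",circ(m,h,.042))
c4=cen(h); im,m3=load("w4")
h=best(im,(8,150,185),(20,255,255),(20,195,135,295)); print("orange",circ(m3,h,.028))
h=best(im,(100,130,40),(125,255,255),(0,40,180,310)); b=cv2.approxPolyDP(h,6,True).reshape(-1,2)
print("tray",[(p.tolist(),plane(m3,p,.014)[:2].round(4).tolist()) for p in b])
E
```

```text
w2 48 (228, 241, 39, 38) (array([0.44906838, 0.15285878]), np.float64(0.04591841971535394), np.float64(0.00083814447921221)) (array([0.44595248, 0.15493105]), np.float64(0.04693482672542436), np.float64(0.0008566968581792007))
w2 58 (228, 241, 39, 39) (array([0.44906812, 0.15271507]), np.float64(0.04620788375118961), np.float64(0.0009236086115985262)) (array([0.44595221, 0.15478417]), np.float64(0.04723069806527922), np.float64(0.0009440527443280824))
w4 48 (290, 204, 63, 64) (array([0.448024 , 0.1547797]), np.float64(0.04510720527547649), np.float64(0.0004396072431194209)) (array([0.44542724, 0.15490566]), np.float64(0.04675250238553546), np.float64(0.0004556420322899627))
w4 58 (289, 204, 64, 64) (array([0.44798157, 0.15481961]), np.float64(0.045172520107932726), np.float64(0.0004548996637633414)) (array([0.44538326, 0.15494703]), np.float64(0.04682019959359725), np.float64(0.000471492247976557))
riser mid (array([0.44592557, 0.15500768, 0.00814274]), np.float64(0.00032977694057750276))
green (array([0.43719511, 0.02122759]), np.float64(0.044432315945442016), np.float64(0.00017407729390293578))
orange (array([0.45268264, 0.32430302]), np.float64(0.05450862509251789), np.float64(0.00015606822198678376))
tray [([119, 50], [0.5731, 0.2716]), ([131, 59], [0.5676, 0.2653]), ([166, 293], [0.4101, 0.2719]), ([158, 300], [0.4048, 0.2789]), ([43, 302], [0.4083, 0.3647]), ([0, 137], [0.5268, 0.3602]), ([0, 52], [0.5762, 0.3447])]
```

Request:
{"op": "jog_arm", "data": {
  "series": [
    [-0.0009,-0.0009,0.02,0,0,0,0.0854],
    [0,0,0.03,0,0,0,0.0854],
    [0,0,0.03,0,0,0,0.0854],
    [0,0,0.02,0,0,0,0.0854],
    [0,0,0.012,0,0,0,0.0854],
    [0,0,0.0077,0,0,0,0.0854],
    [0,0,0,0,0,0,0.0854],
    [0,0,0,0,0,0,0.0854],
    [0,0,0,0,0,0,0.0854],
    [0,0,0,0,0,0,0.0854]
  ]
}}

```text
t: 8.63
tool_pos: [0.4474, 0.1558, 0.0034]
orientation: [1.0, -0.03, 0.001, -0.0]
ft_force: [1.2, -1.0, -0.0]
finger_gap: 0.0853
grasp_force: 0.0
```

Request:
{"op": "jog_arm", "data": {
  "series": [
    [0,0,0,0,0,0,0.06],
    [0,0,0,0,0,0,0.03],
    [0,0,0,0,0,0,0.03],
    [0,0,0,0,0,0,0.03],
    [0,0,0,0,0,0,0.03],
    [0,0,0,0,0,0,0.03],
    [0,0,0,0,0,0,0.03],
    [0,0,0,0,0,0,0.03],
    [0,0,0,0,0,0,0.03],
    [0,0,0,0,0,0,0.03]
  ]
}}

```text
t: 9.47
tool_pos: [0.4467, 0.156, 0.0031]
orientation: [1.0, -0.03, 0.0, -0.0]
ft_force: [-2.1, -0.5, 5.8]
finger_gap: 0.043
grasp_force: 60.0
```

```bash
python3 - <<'E'
from h import *
from bench import arm
go(arm,[.446,.155,.19],-.06)
E
```

```text
t 9.47 tcp [0.4467 0.156  0.0031] yaw -0.0599 tilt 0.0009 gap 0.043 F [-2.1 -0.5  5.8]
shift [-0.0005  0.001  -0.1869] turn [-0.0002 -0.0008  0.0001]
```

Request:
{"op": "jog_arm", "data": {
  "series": [
    [0,0,-0.015,0,0,0,0.03],
    [0,0,-0.035,0,0,0,0.03],
    [0,0,-0.04,0,0,0,0.03],
    [0,0,-0.04,0,0,0,0.03],
    [0,0,-0.035,0,0,0,0.03],
    [0.012,0.0125,-0.022,0,0,0,0.03],
    [0.024,0.025,0,0,0,0,0.03],
    [0.026,0.0275,0,0,0,0,0.03],
    [0.026,0.0275,0,0,0,0,0.03],
    [0.026,0.0275,0,0,0,0,0.03]
  ]
}}

```text
t: 10.3
tool_pos: [0.5535, 0.0279, 0.1894]
orientation: [1.0, -0.03, 0.0, -0.0]
ft_force: [0.0, -0.1, 0.0]
finger_gap: 0.0428
grasp_force: 61.0
```

Request:
{"op": "jog_arm", "data": {
  "series": [
    [0.026,0.0275,0,0,0,0,0.03],
    [0.02,0.021,0,0,0,0,0.03],
    [0.012,0.0125,0,0,0,0,0.03],
    [0.0049,0.0042,0,0,0,0,0.03],
    [0,0,0,0,0,0,0.03],
    [0,0,0,0,0,0,0.03],
    [0,0,0,0,0,0,0.03],
    [0,0,0,0,0,0,0.03],
    [0,0,0,0,0,0,0.03],
    [0,0,0,0,0,0,0.03]
  ]
}}

```text
t: 11.13
tool_pos: [0.6112, -0.039, 0.1892]
orientation: [1.0, -0.03, 0.0, -0.0]
ft_force: [0.1, -0.5, 0.2]
finger_gap: 0.0426
grasp_force: 61.0
```

```bash
python3 - <<'E'
from h import *
from bench import arm
go(arm,[.6122,-.0395,.08],-.06)
im,m=snap(arm,"w5")
h=best(im,(0,0,135),(180,40,255),(300,280,340,360))
print(cv2.boundingRect(h))
E
```

```text
t 11.13 tcp [ 0.6112 -0.039   0.1892] yaw -0.0592 tilt 0.0002 gap 0.0426 F [ 0.1 -0.5  0.2]
shift [0.001  0.0005 0.1092] turn [-0.     -0.0002  0.0008]
(309, 307, 31, 24)
```

View pics/w5.png

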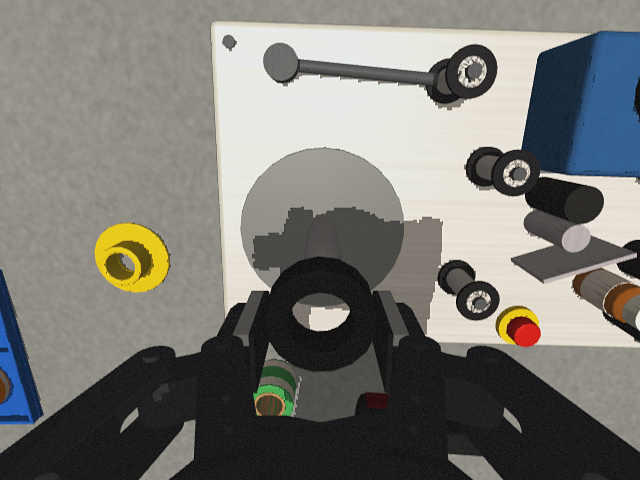

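The riser is held level over the spindle (bore centre near (322,313)), and the hold-down (132,258) and green roll (272,400) are undisturbed.

Request:
{"op": "jog_arm", "data": {
  "series": [
    [0.0015,0.0004,0.02,0,0,0,0.03],
    [0,0,0.02,0,0,0,0.03],
    [0,0,0.015,0,0,0,0.03],
    [0,0,0.01,0,0,0,0.03],
    [0,0,0.01,0,0,0,0.03],
    [0,0,0.01,0,0,0,0.03],
    [0,0,0.01,0,0,0,0.03],
    [0,0,0.01,0,0,0,0.03],
    [0,0,0.006,0,0,0,0.03],
    [0,0,0,0,0,0,0.03]
  ]
}}

```text
t: 12.02
tool_pos: [0.6119, -0.0401, 0.0761]
orientation: [1.0, -0.03, -0.002, -0.0]
ft_force: [-0.4, 0.3, -0.3]
finger_gap: 0.0423
grasp_force: 61.0
```

```bash
python3 - <<'E'
from h import *
from bench import arm
go(arm,[.6127,-.0395,.075],-.06)
E
```

```text
t 12.02 tcp [ 0.6119 -0.0401  0.0761] yaw -0.0602 tilt 0.003 gap 0.0423 F [-0.4  0.3 -0.3]
shift [ 0.0007 -0.0006  0.0011] turn [-0.0003  0.003  -0.0002]
```

Request:
{"op": "jog_arm", "data": {
  "series": [
    [0,0,0.001,0,0,0,0.03],
    [0,0,0.001,0,0,0,0.03],
    [0,0,0,0,0,0,0.03],
    [0,0,0,0,0,0,0.045],
    [0,0,0,0,0,0,0.06],
    [0,0,0,0,0,0,0.08],
    [0,0,0,0,0,0,0.0854],
    [0,0,0,0,0,0,0.0854],
    [0,0,-0.015,0,0,0,0.0854],
    [0,0,-0.03,0,0,0,0.0854]
  ]
}}

```text
t: 12.85
tool_pos: [0.6097, -0.0397, 0.1167]
orientation: [1.0, -0.03, -0.005, -0.001]
ft_force: [0.5, -0.1, -0.0]
finger_gap: 0.0855
grasp_force: 0.0
```

Request:
{"op": "jog_arm", "data": {
  "series": [
    [0,0,-0.03,0,0,0,0.0854],
    [0,0,-0.03,0,0,0,0.0854],
    [-0.01,0,-0.025,0,0,0,0.0854],
    [-0.01,-0.01,0,0,0,0,0.0854],
    [-0.015,-0.03,0,0,0,0,0.0854],
    [-0.015,-0.035,0,0,0,0,0.0854],
    [-0.015,-0.035,0,0,0,0,0.0854],
    [-0.01,-0.02,0,0,0,0,0.0854],
    [0,0,0,0,0,0,0.0854],
    [0,0,0,0,0,0,0.0854]
  ]
}}

```text
t: 13.68
tool_pos: [0.5453, 0.095, 0.2056]
orientation: [1.0, -0.029, -0.0, 0.0]
ft_force: [-0.6, -0.0, 0.2]
finger_gap: 0.0855
grasp_force: 0.0
```

```bash
python3 - <<'E'
from h import *
from bench import arm
go(arm,[.4528,.3242,.2],-.06)
im,m=snap(arm,"w6")
T=np.linalg.inv(m["world_from_camera"])
def px(p):
    q=T@[*p,1]; q=m["mtx"]@(q[:3]*[1,-1,-1]); return q[:2]/q[2]
c=px([.6122,-.0395,.09]); print(c)
x,y=c.astype(int); cv2.imwrite("pics/w6c.png",cv2.resize(cv2.cvtColor(im,cv2.COLOR_RGB2BGR)[max(0,y-60):y+60,x-80:x+80],None,fx=4,fy=4,interpolation=0))
h=best(im,(0,0,0),(180,255,40),(x-45,max(0,y-45),x+45,y+45)); print(cv2.boundingRect(h))
for z in(.072,.081,.09,.108): print(z,circ(m,h,z))
E
```

```text
t 13.68 tcp [0.5453 0.095  0.2056] yaw -0.0578 tilt 0.0006 gap 0.0855 F [-0.6 -0.   0.2]
shift [-0.1056 -0.2235  0.0055] turn [0.0004 0.0004 0.0022]
[516.25182559 126.07035368]
(475, 92, 44, 65)
0.072 (array([ 0.61314463, -0.04168586]), np.float64(0.04543701841728834), np.float64(0.000652948923559901))
0.081 (array([ 0.61329261, -0.03734073]), np.float64(0.0439577963320434), np.float64(0.0006316918846541489))
0.09 (array([ 0.61344059, -0.0329956 ]), np.float64(0.04247857424680101), np.float64(0.0006104348457484026))
0.108 (array([ 0.61373655, -0.02430534]), np.float64(0.03952013007636715), np.float64(0.0005679207679368449))
```

View pics/w6c.png

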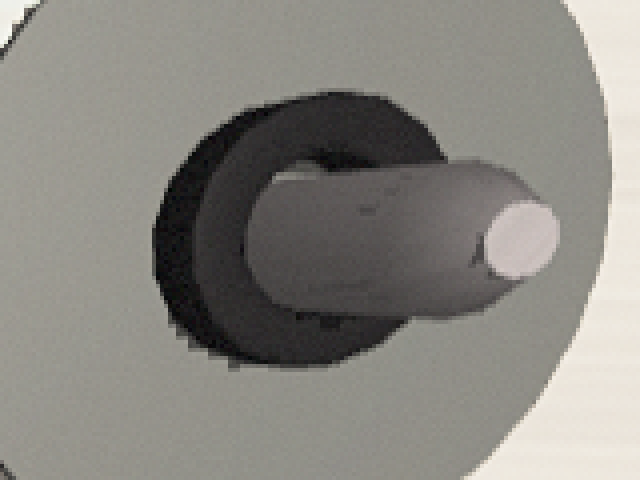

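The riser sits flat on the platter around the spindle (centre about (320,230) in the crop). Next, the orange roll.

Request:
{"op": "jog_arm", "data": {
  "series": [
    [-0.0132,-0.0279,0,0,0,0,0.0854],
    [-0.0132,-0.0279,0,0,0,0,0.0854],
    [-0.0132,-0.0279,0.01,0,0,0,0.0854],
    [-0.0132,-0.0279,0.02,0,0,0,0.0854],
    [-0.0132,-0.0279,0.02,0,0,0,0.0854],
    [-0.0132,-0.0279,0.02,0,0,0,0.0854],
    [-0.0132,-0.0279,0.02,0,0,0,0.0854],
    [-0.0132,-0.0282,0.01,0,0,0.002,0.0854],
    [0,0,0,0,0,0,0.0854],
    [0,0,0,0,0,0,0.0854]
  ]
}}

```text
t: 14.57
tool_pos: [0.4537, 0.3234, 0.1046]
orientation: [1.0, -0.031, -0.001, 0.001]
ft_force: [0.5, -0.0, 0.6]
finger_gap: 0.0857
grasp_force: 0.0
```

```bash
python3 - <<'E'
from h import *
from bench import arm
im,m=snap(arm,"w7")
h=best(im,(8,150,185),(20,255,255),(220,150,420,330)); print("orange",cv2.boundingRect(h),circ(m,h,.028))
h=best(im,(100,130,40),(125,255,255),(150,60,500,330)); b=cv2.approxPolyDP(h,6,True).reshape(-1,2)
print("tray",[(p.tolist(),plane(m,p,.014)[:2].round(4).tolist()) for p in b])
go(arm,[.4528,.3242,.014],-.06)
E
```

```text
orange (278, 209, 63, 34) (array([0.46342873, 0.32737097]), np.float64(0.03746898371321117), np.float64(0.002996152137267017))
tray [([398, 60], [0.5614, 0.2726]), ([390, 305], [0.4058, 0.2782]), ([266, 308], [0.4089, 0.3647]), ([248, 60], [0.5666, 0.3587])]
t 14.62 tcp [0.4546 0.323  0.1056] yaw -0.0625 tilt 0.0009 gap 0.0853 F [ 0.1 -0.3  1. ]
shift [-0.0019 -0.0012  0.0916] turn [ 0.0008  0.0003 -0.0025]
```

Request:
{"op": "jog_arm", "data": {
  "series": [
    [-0.0019,-0.0012,0.02,0,0,0,0.0854],
    [0,0,0.025,0,0,0,0.0854],
    [0,0,0.02,0,0,0,0.0854],
    [0,0,0.014,0,0,0,0.0854],
    [0,0,0.008,0,0,0,0.0854],
    [0,0,0.0036,0,0,0,0.0854],
    [0,0,0,0,0,0,0.0854],
    [0,0,0,0,0,0,0.0854],
    [0,0,0,0,0,0,0.0854],
    [0,0,0,0,0,0,0.0854]
  ]
}}

```text
t: 15.45
tool_pos: [0.4532, 0.3253, 0.0168]
orientation: [1.0, -0.031, 0.001, -0.001]
ft_force: [-0.4, -0.1, -0.7]
finger_gap: 0.0855
grasp_force: 0.0
```

```bash
python3 - <<'E'
from h import *
from bench import arm
go(arm,[.4528,.3242,.014],-.06)
E
```

```text
t 15.45 tcp [0.4532 0.3253 0.0168] yaw -0.0623 tilt 0.0024 gap 0.0855 F [-0.4 -0.1 -0.7]
shift [-0.0003  0.0011  0.0028] turn [-0.0013 -0.002  -0.0023]
```

Request:
{"op": "jog_arm", "data": {
  "series": [
    [0,0.001,0.0028,0,0,0,0.0854],
    [0,0,0,0,0,0,0.075],
    [0,0,0,0,0,0,0.065],
    [0,0,0,0,0,0,0.055],
    [0,0,0,0,0,0,0.04],
    [0,0,0,0,0,0,0.04],
    [0,0,0,0,0,0,0.04],
    [0,0,0,0,0,0,0.04],
    [0,0,0,0,0,0,0.04],
    [0,0,0,0,0,0,0.04]
  ]
}}

```text
t: 16.28
tool_pos: [0.4527, 0.3242, 0.0133]
orientation: [1.0, -0.031, 0.0, -0.0]
ft_force: [0.0, 1.2, 5.4]
finger_gap: 0.0531
grasp_force: 63.3
```

```bash
python3 - <<'E'
from h import *
from bench import arm
go(arm,[.4528,.3242,.014],-.06)
E
```

```text
t 16.28 tcp [0.4527 0.3242 0.0133] yaw -0.0622 tilt 0.0012 gap 0.0531 F [0.  1.2 5.4]
shift [ 0.0001 -0.     -0.0007] turn [-0.0007 -0.0009 -0.0022]
```

Request:
{"op": "jog_arm", "data": {
  "series": [
    [0,0,-0.015,0,0,0,0.04],
    [0,0,-0.035,0,0,0,0.04],
    [0,0,-0.04,0,0,0,0.04],
    [0,0,-0.04,0,0,0,0.04],
    [0.005,0.01,-0.035,0,0,0,0.04],
    [0.012,0.023,-0.02,0,0,0,0.04],
    [0.017,0.033,0,0,0,0,0.04],
    [0.017,0.033,0,0,0,0,0.04],
    [0.017,0.033,0,0,0,0,0.04],
    [0.017,0.033,0,0,0,0,0.04]
  ]
}}

```text
t: 17.12
tool_pos: [0.5265, 0.1522, 0.1968]
orientation: [1.0, -0.031, -0.001, 0.0]
ft_force: [1.2, -0.0, -0.5]
finger_gap: 0.0525
grasp_force: 63.0
```

Request:
{"op": "jog_arm", "data": {
  "series": [
    [0.017,0.033,0,0,0,0,0.04],
    [0.017,0.033,0,0,0,0,0.04],
    [0.017,0.033,0,0,0,0,0.04],
    [0.017,0.033,0,0,0,0,0.04],
    [0.015,0.029,0,0,0,0,0.04],
    [0.01,0.019,0,0,0,0,0.04],
    [0.0038,0.0081,0,0,0,0,0.04],
    [0,0,0,0,0,0,0.04],
    [0,0,0,0,0,0,0.04],
    [0,0,0,0,0,0,0.04]
  ]
}}

```text
t: 17.95
tool_pos: [0.611, -0.0386, 0.1971]
orientation: [1.0, -0.031, -0.001, -0.0]
ft_force: [0.3, 0.7, -0.6]
finger_gap: 0.0532
grasp_force: 63.0
```

```bash
python3 - <<'E'
from h import *
from bench import arm
im,m=snap(arm,"w8")
go(arm,[.6122,-.0395,.0993],-.06)
s=arm.observe()["tool_pos"]
h=best(im,(8,150,185),(20,255,255),(240,240,400,420)); print(cv2.boundingRect(h),circ(m,h,s[2]-.0093+.024))
E
```

```text
t 18.0 tcp [ 0.6111 -0.0384  0.1973] yaw -0.0605 tilt 0.0009 gap 0.0532 F [-0.1 -0.1 -0.1]
shift [0.0013 0.0011 0.098 ] turn [-0.0004  0.0008 -0.0005]
(287, 257, 42, 9) (array([ 0.63373098, -0.03512933]), np.float64(0.014194293552133601), np.float64(0.002140705059753395))
```

View pics/w8.png

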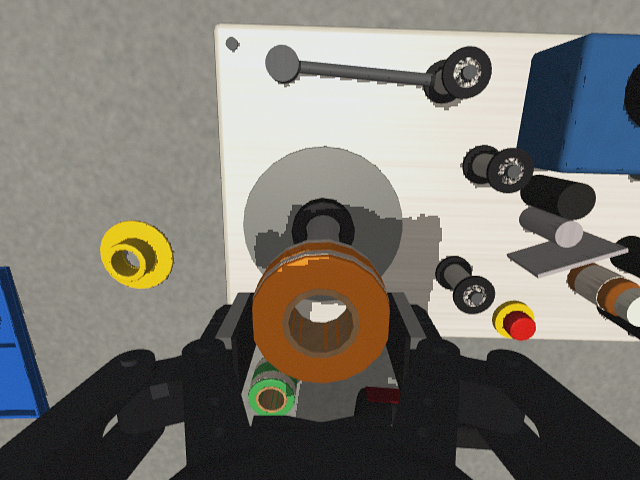

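The orange roll is held level above the spindle (bore about (323,322)), with the riser ring seated behind it on the platter (323,222). The camera's centre check was spoiled by shadow, but grasp and spindle positions agree, so I lower it in the grip.

Request:
{"op": "jog_arm", "data": {
  "series": [
    [0.0013,0.0011,0.012,0,0,0,0.04],
    [0,0,0.015,0,0,0,0.04],
    [0,0,0.01,0,0,0,0.04],
    [0,0,0.01,0,0,0,0.04],
    [0,0,0.01,0,0,0,0.04],
    [0,0,0.01,0,0,0,0.04],
    [0,0,0.01,0,0,0,0.04],
    [0,0,0.01,0,0,0,0.04],
    [0,0,0.008,0,0,0,0.04],
    [0,0,0,0,0,0,0.04]
  ]
}}

```text
t: 18.83
tool_pos: [0.6115, -0.0409, 0.1]
orientation: [1.0, -0.031, -0.002, -0.0]
ft_force: [-0.4, -0.2, -2.1]
finger_gap: 0.0529
grasp_force: 63.0
```

```bash
python3 - <<'E'
from h import *
from bench import arm
go(arm,[.6122,-.0395,.0993],-.06)
E
```

```text
t 18.83 tcp [ 0.6115 -0.0409  0.1   ] yaw -0.0622 tilt 0.0039 gap 0.0529 F [-0.4 -0.2 -2.1]
shift [ 0.0006 -0.0014  0.0007] turn [-0.0004  0.0039 -0.0023]
```

Request:
{"op": "jog_arm", "data": {
  "series": [
    [0,0,0.001,0,0,0,0.04],
    [0,0,0.0008,0,0,0,0.04],
    [0,0,0,0,0,0,0.04],
    [0,0,0,0,0,0,0.04],
    [0,0,0,0,0,0,0.06],
    [0,0,0,0,0,0,0.08],
    [0,0,0,0,0,0,0.0854],
    [0,0,0,0,0,0,0.0854],
    [0,0,0,0,0,0,0.0854],
    [0,0,-0.015,0,0,0,0.0854]
  ]
}}

```text
t: 19.67
tool_pos: [0.6106, -0.0408, 0.1126]
orientation: [1.0, -0.031, -0.003, -0.0]
ft_force: [0.4, 0.1, -0.6]
finger_gap: 0.0853
grasp_force: 0.0
```

Request:
{"op": "jog_arm", "data": {
  "series": [
    [0,0,-0.03,0,0,0,0.0854],
    [0,0,-0.03,0,0,0,0.0854],
    [-0.01,-0.02,-0.025,0,0,0,0.0854],
    [-0.01,-0.03,0,0,0,0,0.0854],
    [-0.01,-0.035,0,0,0,0,0.0854],
    [-0.01,-0.035,0,0,0,0,0.0854],
    [-0.005,-0.035,0,0,0,0,0.0854],
    [0,-0.02,0,0,0,0,0.0854],
    [0,0,0,0,0,0,0.0854],
    [0,0,0,0,0,0,0.0854]
  ]
}}

```text
t: 20.5
tool_pos: [0.5787, 0.1373, 0.2009]
orientation: [1.0, -0.03, 0.0, 0.0]
ft_force: [-0.3, -0.2, 0.5]
finger_gap: 0.0858
grasp_force: 0.0
```

```bash
python3 - <<'E'
from h import *
from bench import arm
im,m=snap(arm,"w9")
go(arm,[.5782,.1416,.006],-.06)
h=best(im,(22,150,70),(32,255,255),(150,60,480,330)); print("flange",cv2.boundingRect(h),circ(m,h,.004))
T=np.linalg.inv(m["world_from_camera"]); q=T@[.6122,-.0395,.114,1]; q=m["mtx"]@(q[:3]*[1,-1,-1]); print("spindle px",q[:2]/q[2])
x,y=(q[:2]/q[2]).astype(int)
h=best(im,(8,150,185),(20,255,255),(x-70,max(0,y-70),min(640,x+70),y+70)); print("orange",cv2.boundingRect(h),*[circ(m,h,z) for z in (.112,.114,.118)])
cv2.imwrite("pics/w9c.png",cv2.cvtColor(im,cv2.COLOR_RGB2BGR))
E
```

```text
t 20.55 tcp [0.5788 0.1364 0.2008] yaw -0.0614 tilt 0.0005 gap 0.0854 F [-0.2  0.2  0.5]
shift [-0.0009 -0.0053  0.1948] turn [ 0.0005  0.     -0.0014]
flange (280, 174, 73, 72) (array([0.5782732, 0.1421142]), np.float64(0.06874440372797842), np.float64(0.00012033057808971741))
spindle px [603.42863215 177.3532376 ]
orange (561, 129, 79, 90) (array([ 0.61334811, -0.04165775]), np.float64(0.05519835995582158), np.float64(0.00015106187177766383)) (array([ 0.61367321, -0.040143  ]), np.float64(0.05472199457644732), np.float64(0.00014975819815552958)) (array([ 0.61432341, -0.0371135 ]), np.float64(0.053769263817662706), np.float64(0.00014715085091127994))
```

View pics/w9c.png

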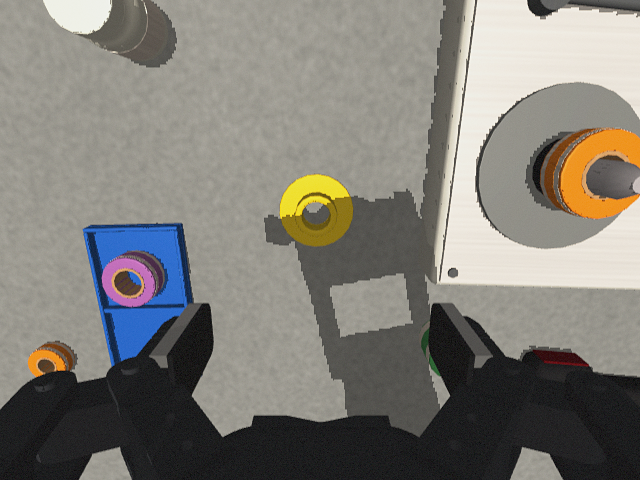

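The orange roll sits on the riser, level (top centre about (605,174)). Hold-down at (316,211), purple (133,279) untouched. Gripping the hold-down next.

Request:
{"op": "jog_arm", "data": {
  "series": [
    [-0.0009,-0.0055,0.02,0,0,0,0.0854],
    [0,0,0.035,0,0,0,0.0854],
    [0,0,0.04,0,0,0,0.0854],
    [0,0,0.04,0,0,0,0.0854],
    [0,0,0.03,0,0,0,0.0854],
    [0,0,0.018,0,0,0,0.0854],
    [0,0,0.009,0,0,0,0.0854],
    [0,0,0,0,0,0,0.0854],
    [0,0,0,0,0,0,0.0854],
    [0,0,0,0,0,0,0.0854]
  ]
}}

```text
t: 21.38
tool_pos: [0.5801, 0.1417, 0.011]
orientation: [1.0, -0.031, 0.002, -0.0]
ft_force: [-0.1, 0.3, 0.0]
finger_gap: 0.0855
grasp_force: 0.0
```

```bash
python3 - <<'E'
from h import *
from bench import arm
go(arm,[.5782,.142,.006],-.06)
E
```

```text
t 21.38 tcp [0.5801 0.1417 0.011 ] yaw -0.0629 tilt 0.0036 gap 0.0855 F [-0.1  0.3  0. ]
shift [-0.002  -0.0002  0.005 ] turn [-0.0007 -0.0036 -0.0029]
```

Request:
{"op": "jog_arm", "data": {
  "series": [
    [0,0,0.002,0,0,0,0.0854],
    [0,0,0,0,0,0,0.0854],
    [0,0,0,0,0,0,0.06],
    [0,0,0,0,0,0,0.045],
    [0,0,0,0,0,0,0.03],
    [0,0,0,0,0,0,0.025],
    [0,0,0,0,0,0,0.025],
    [0,0,0,0,0,0,0.025],
    [0,0,0,0,0,0,0.025],
    [0,0,0,0,0,0,0.025]
  ]
}}

```text
t: 22.22
tool_pos: [0.5789, 0.1421, 0.0075]
orientation: [1.0, -0.031, 0.001, -0.0]
ft_force: [-1.5, -0.1, 5.0]
finger_gap: 0.0358
grasp_force: 60.2
```

```bash
python3 - <<'E'
from h import *
from bench import arm
go(arm,[.6122,-.0395,.2],-.06)
E
```

```text
t 22.22 tcp [0.5789 0.1421 0.0075] yaw -0.0622 tilt 0.0011 gap 0.0358 F [-1.5 -0.1  5. ]
shift [ 0.0448  0.1791 -0.1925] turn [-0.0003 -0.0011 -0.0022]
```

Request:
{"op": "jog_arm", "data": {
  "series": [
    [0,0,-0.015,0,0,0,0.025],
    [0,0,-0.035,0,0,0,0.025],
    [0,0,-0.04,0,0,0,0.025],
    [0,0,-0.04,0,0,0,0.025],
    [0,0,-0.04,0,0,0,0.025],
    [0.004,0.015,-0.0225,0,0,0,0.025],
    [0.008,0.032,0,0,0,0,0.025],
    [0.009,0.036,0,0,0,0,0.025],
    [0.009,0.036,0,0,0,0,0.025],
    [0.008,0.032,0,0,0,0,0.025]
  ]
}}

```text
t: 23.05
tool_pos: [0.6064, -0.0129, 0.1986]
orientation: [1.0, -0.031, -0.001, 0.0]
ft_force: [-0.7, -0.6, -0.3]
finger_gap: 0.0367
grasp_force: 60.1
```

Request:
{"op": "jog_arm", "data": {
  "series": [
    [0.005,0.02,0,0,0,0,0.025],
    [0.0024,0.008,0,0,0,0,0.025],
    [0,0,0,0,0,0,0.025],
    [0,0,0,0,0,0,0.025],
    [0,0,0,0,0,0,0.025],
    [0,0,0,0,0,0,0.025],
    [0,0,0,0,0,0,0.025],
    [0,0,0,0,0,0,0.025],
    [0,0,0,0,0,0,0.025],
    [0,0,0,0,0,0,0.025]
  ]
}}

```text
t: 23.88
tool_pos: [0.6125, -0.0391, 0.1994]
orientation: [1.0, -0.031, 0.0, 0.0]
ft_force: [-0.3, -0.7, 0.0]
finger_gap: 0.0364
grasp_force: 60.1
```

```bash
python3 - <<'E'
from h import *
from bench import arm
im,m=snap(arm,"w10")
go(arm,[.6128,-.0395,.1215],-.06)
h=best(im,(22,150,60),(32,255,255),(200,200,440,430)); print(cv2.boundingRect(h),circ(m,h,arm.observe()["tool_pos"][2]-.0035))
E
```

```text
t 23.93 tcp [ 0.6125 -0.0392  0.1994] yaw -0.0618 tilt 0.0001 gap 0.0362 F [-0.7  1.  -1.4]
shift [0.0003 0.0003 0.0779] turn [-0.     -0.0001 -0.0018]
(242, 225, 158, 146) (array([ 0.61275684, -0.03837525]), np.float64(0.06903656815791842), np.float64(0.00024483192735793))
```

Request:
{"op": "jog_arm", "data": {
  "series": [
    [-0.0003,0.0007,0.01,0,0,0,0.025],
    [0,0,0.015,0,0,0,0.025],
    [0,0,0.01,0,0,0,0.025],
    [0,0,0.01,0,0,0,0.025],
    [0,0,0.01,0,0,0,0.025],
    [0,0,0.01,0,0,0,0.025],
    [0,0,0.007,0,0,0,0.025],
    [0,0,0.004,0,0,0,0.025],
    [0,0,0,0,0,0,0.025],
    [0,0,0,0,0,0,0.025]
  ]
}}

```text
t: 24.77
tool_pos: [0.6124, -0.0403, 0.1235]
orientation: [1.0, -0.031, 0.0, 0.0]
ft_force: [-0.1, 0.4, -0.5]
finger_gap: 0.0362
grasp_force: 60.2
```

```bash
python3 - <<'E'
from h import *
from bench import arm
go(arm,[.6122,-.0397,.1215],-.06)
E
```

```text
t 24.77 tcp [ 0.6124 -0.0403  0.1235] yaw -0.0622 tilt 0.0004 gap 0.0362 F [-0.1  0.4 -0.5]
shift [-0.0002 -0.0005  0.002 ] turn [ 0.     -0.0004 -0.0022]
```

Contact-free so far; lowering the last 2 mm, then release, rise and go toward the green roll.

Request:
{"op": "jog_arm", "data": {
  "series": [
    [0,0,0.001,0,0,0,0.025],
    [0,0,0.001,0,0,0,0.025],
    [0,0,0.0003,0,0,0,0.025],
    [0,0,0,0,0,0,0.025],
    [0,0,0,0,0,0,0.05],
    [0,0,0,0,0,0,0.07],
    [0,0,0,0,0,0,0.0854],
    [0,0,0,0,0,0,0.0854],
    [0,0,0,0,0,0,0.0854],
    [0,0,-0.015,0,0,0,0.0854]
  ]
}}

```text
t: 25.6
tool_pos: [0.6099, -0.0399, 0.1326]
orientation: [1.0, -0.031, -0.003, -0.0]
ft_force: [-0.8, 0.1, -1.3]
finger_gap: 0.0858
grasp_force: 0.0
```

Request:
{"op": "jog_arm", "data": {
  "series": [
    [0,0,-0.03,0,0,0,0.0854],
    [-0.01,0,-0.03,0,0,0,0.0854],
    [-0.03,-0.008,0,0,0,0,0.0854],
    [-0.038,-0.012,0,0,0,0,0.0854],
    [-0.038,-0.012,0,0,0,0,0.0854],
    [-0.035,-0.01,0.01,0,0,0,0.0854],
    [-0.02,-0.008,0.01,0,0,0,0.0854],
    [-0.0075,0,0,0,0,0,0.0854],
    [0,0,0,0,0,0,0.0854],
    [0,0,0,0,0,0,0.0854]
  ]
}}

```text
t: 26.43
tool_pos: [0.4381, 0.0205, 0.177]
orientation: [1.0, -0.031, 0.001, 0.0]
ft_force: [-0.0, -0.8, 0.8]
finger_gap: 0.0853
grasp_force: 0.0
```

```bash
python3 - <<'E'
from h import *
from bench import arm
im,m=snap(arm,"w11"); tp,mt=snap(arm,"t11","top"); sd,ms=snap(arm,"s11","side")
go(arm,[.4372,.0212,.014],-.06)
h=best(im,(45,100,50),(80,255,255),(150,150,480,420)); print("green",cv2.boundingRect(h),circ(m,h,.042))
h=best(im,(22,150,110),(32,255,255),(100,0,560,150)); print("flange",cv2.boundingRect(h),circ(m,h,.118))
h1=best(tp,(22,130,90),(32,255,255),(340,180,415,250)); h2=best(sd,(22,130,90),(32,255,255),(270,140,345,215))
print(cv2.boundingRect(h1),cv2.boundingRect(h2),tri(ray(mt,cen(h1)),ray(ms,cen(h2))))
cv2.imwrite("pics/s11c.png",cv2.resize(cv2.cvtColor(sd,cv2.COLOR_RGB2BGR)[130:220,250:370],None,fx=5,fy=5))
E
```

```text
t 26.58 tcp [0.4386 0.0203 0.177 ] yaw -0.0629 tilt 0.0015 gap 0.0851 F [-0.6 -1.2  0. ]
shift [-0.0017 -0.0008  0.163 ] turn [ 0.0001 -0.0015 -0.0029]
green (293, 200, 57, 56) (array([0.43727125, 0.02083881]), np.float64(0.04455697508455772), np.float64(0.00015862547097452183))Traceback (most recent call last):
  File "<stdin>", line 6, in <module>
  File "h.py", line 40, in best
    q=max(cv2.findContours(k,cv2.RETR_EXTERNAL,cv2.CHAIN_APPROX_NONE)[0],key=cv2.contourArea)
ValueError: max() iterable argument is empty
```

```bash
python3 - <<'E'
from h import *
tp,mt=load("t11"); sd,ms=load("s11")
h1=best(tp,(20,130,80),(33,255,255),(340,180,415,250)); h2=best(sd,(20,130,80),(33,255,255),(270,140,345,215))
print(cv2.boundingRect(h1),cv2.boundingRect(h2),tri(ray(mt,cen(h1)),ray(ms,cen(h2))),circ(mt,h1,.118))
E
```

```text
(361, 196, 36, 35) (295, 154, 33, 25) (array([ 0.61240189, -0.03932295,  0.11707907]), np.float64(0.0027777407560577016)) (array([ 0.61082365, -0.03921389]), np.float64(0.06742820143218037), np.float64(0.00027681085978229885))
```

Request:
{"op": "jog_arm", "data": {
  "series": [
    [-0.0017,-0.0004,0.02,0,0,0,0.0854],
    [0,0,0.03,0,0,0,0.0854],
    [0,0,0.035,0,0,0,0.0854],
    [0,0,0.035,0,0,0,0.0854],
    [0,0,0.025,0,0,0,0.0854],
    [0,0,0.012,0,0,0,0.0854],
    [0,0,0.005,0,0,0,0.0854],
    [0,0,0,0,0,0,0.0854],
    [0,0,0,0,0,0,0.0854],
    [0,0,0,0,0,0,0.0854]
  ]
}}

```text
t: 27.42
tool_pos: [0.4371, 0.0211, 0.0156]
orientation: [1.0, -0.031, 0.001, 0.0]
ft_force: [0.1, 0.3, 0.5]
finger_gap: 0.0856
grasp_force: 0.0
```

Request:
{"op": "jog_arm", "data": {
  "series": [
    [0,0,0,0,0,0,0.07],
    [0,0,0,0,0,0,0.055],
    [0,0,0,0,0,0,0.04],
    [0,0,0,0,0,0,0.03],
    [0,0,0,0,0,0,0.03],
    [0,0,0,0,0,0,0.03],
    [0,0,0,0,0,0,0.03],
    [0,0,0,0,0,0,0.03],
    [0,0,0,0,0,0,0.03],
    [0,0,0,0,0,0,0.03]
  ]
}}

```text
t: 28.25
tool_pos: [0.4364, 0.0213, 0.015]
orientation: [1.0, -0.031, 0.001, 0.0]
ft_force: [-1.3, -0.2, 5.8]
finger_gap: 0.0436
grasp_force: 61.9
```

```bash
python3 - <<'E'
from h import *
from bench import arm
go(arm,[.45,.3195,.15],-.06)
E
```

```text
t 28.25 tcp [0.4364 0.0213 0.015 ] yaw -0.0621 tilt 0.0018 gap 0.0436 F [-1.3 -0.2  5.8]
shift [-0.0047 -0.2985 -0.135 ] turn [ 0.     -0.0018 -0.0021]
```

Request:
{"op": "jog_arm", "data": {
  "series": [
    [0,0,-0.015,0,0,0,0.03],
    [0,0,-0.035,0,0,0,0.03],
    [0,0,-0.035,0,0,0,0.03],
    [0,-0.01,-0.03,0,0,0,0.03],
    [0,-0.025,-0.02,0,0,0,0.03],
    [-0.001,-0.037,0,0,0,0,0.03],
    [-0.001,-0.037,0,0,0,0,0.03],
    [-0.001,-0.037,0,0,0,0,0.03],
    [-0.001,-0.037,0,0,0,0,0.03],
    [-0.001,-0.037,0,0,0,0,0.03]
  ]
}}

```text
t: 29.08
tool_pos: [0.4433, 0.2428, 0.1485]
orientation: [1.0, -0.031, -0.0, 0.0]
ft_force: [0.4, -1.0, -0.7]
finger_gap: 0.0439
grasp_force: 61.3
```

Request:
{"op": "jog_arm", "data": {
  "series": [
    [0,-0.037,0,0,0,0,0.03],
    [0,-0.025,0,0,0,0,0.03],
    [0,-0.012,0,0,0,0,0.03],
    [0,-0.0045,0.01,0,0,0,0.03],
    [0,0,0.025,0,0,0,0.03],
    [0,0,0.025,0,0,0,0.03],
    [0,0,0.02,0,0,0,0.03],
    [0,0,0,0,0,0,0.03],
    [0,0,0,0,0,0,0.03],
    [0,0,0,0,0,0,0.03]
  ]
}}

```text
t: 29.92
tool_pos: [0.4496, 0.319, 0.0697]
orientation: [1.0, -0.032, 0.0, -0.0]
ft_force: [0.8, 0.1, -0.2]
finger_gap: 0.0435
grasp_force: 61.3
```

```bash
python3 - <<'E'
from h import *
from bench import arm
go(arm,[.45,.3195,.019],-.06)
E
```

```text
t 29.92 tcp [0.4496 0.319  0.0697] yaw -0.0632 tilt 0.0008 gap 0.0435 F [ 0.8  0.1 -0.2]
shift [ 0.0004 -0.0005  0.0507] turn [-0.0003 -0.0008 -0.0032]
```

Over the bay centre; lowering.

Request:
{"op": "jog_arm", "data": {
  "series": [
    [0,0,0.01,0,0,0,0.03],
    [0,0,0.015,0,0,0,0.03],
    [0,0,0.012,0,0,0,0.03],
    [0,0,0.007,0,0,0,0.03],
    [0,0,0.004,0,0,0,0.03],
    [0,0,0,0,0,0,0.03],
    [0,0,0,0,0,0,0.03],
    [0,0,0,0,0,0,0.03],
    [0,0,0,0,0,0,0.03],
    [0,0,0,0,0,0,0.03]
  ]
}}

```text
t: 30.75
tool_pos: [0.4494, 0.3198, 0.0217]
orientation: [1.0, -0.031, 0.001, -0.0]
ft_force: [0.5, 0.1, -0.1]
finger_gap: 0.0433
grasp_force: 61.3
```

```bash
python3 - <<'E'
from h import *
from bench import arm
go(arm,[.45,.3195,.019],-.06)
E
```

```text
t 30.75 tcp [0.4494 0.3198 0.0217] yaw -0.0622 tilt 0.0013 gap 0.0433 F [ 0.5  0.1 -0.1]
shift [0.0006 0.0003 0.0027] turn [-0.0007 -0.001  -0.0022]
```

Request:
{"op": "jog_arm", "data": {
  "series": [
    [0,0,0.0015,0,0,0,0.03],
    [0,0,0.0012,0,0,0,0.03],
    [0,0,0,0,0,0,0.03],
    [0,0,0,0,0,0,0.03],
    [0,0,0,0,0,0,0.045],
    [0,0,0,0,0,0,0.065],
    [0,0,0,0,0,0,0.0854],
    [0,0,0,0,0,0,0.0854],
    [0,0,0,0,0,0,0.0854],
    [0,0,-0.01,0,0,0,0.0854]
  ]
}}

```text
t: 31.58
tool_pos: [0.4474, 0.3186, 0.0264]
orientation: [1.0, -0.031, -0.002, 0.001]
ft_force: [0.1, -0.4, -0.0]
finger_gap: 0.0851
grasp_force: 0.0
```

Request:
{"op": "jog_arm", "data": {
  "series": [
    [0,0,-0.02,0,0,0,0.0854],
    [0,0,-0.03,0,0,0,0.0854],
    [0,0,-0.03,0,0,0,0.0854],
    [0,0,-0.03,0,0,0,0.0854],
    [0,0.01,-0.02,0,0,0,0.0854],
    [0,0.02,-0.01,0,0,0,0.0854],
    [0,0.02,0,0,0,0,0.0854],
    [0,0.01,0,0,0,0,0.0854],
    [0,0,0,0,0,0,0.0854],
    [0,0,0,0,0,0,0.0854]
  ]
}}

```text
t: 32.42
tool_pos: [0.445, 0.2595, 0.1681]
orientation: [0.999, -0.032, -0.0, -0.0]
ft_force: [-0.3, 0.7, -0.5]
finger_gap: 0.0853
grasp_force: 0.0
```

```bash
python3 - <<'E'
from h import *
from bench import arm
im,m=snap(arm,"w12"); tp,mt=snap(arm,"t12","top"); sd,ms=snap(arm,"s12","side")
go(arm,None)
def t(f,*a):
    try: print(*f(*a))
    except Exception as e: print("ERR",e)
def g(n,im,m,lo,hi,roi,zs):
    h=best(im,lo,hi,roi); return n,cv2.boundingRect(h),*[circ(m,h,z) for z in zs]
t(g,"green",im,m,(45,100,50),(80,255,255),(60,120,480,420),(.046,.05))
t(g,"purple",im,m,(135,60,110),(170,255,255),(60,20,480,300),(.028,))
h1=best(tp,(20,130,80),(33,255,255),(340,180,415,250)); h2=best(sd,(20,130,80),(33,255,255),(270,140,345,215))
print("hold",cv2.boundingRect(h2),tri(ray(mt,cen(h1)),ray(ms,cen(h2))))
# scanner and bottle: change in side view against the start
a=cv2.cvtColor(cv2.imread("pics/side0.png"),cv2.COLOR_BGR2RGB)
for n,(x0,y0,x1,y1) in dict(scanner=(392,165,445,220),bottle=(180,270,220,325)).items():
    print(n,np.abs(a[y0:y1,x0:x1].astype(int)-sd[y0:y1,x0:x1]).mean().round(2))
E
```

```text
t 32.57 tcp [0.445  0.2601 0.1678] yaw -0.0617 tilt 0.001 gap 0.0853 F [-0.9  0.3 -0.2]
green (210, 199, 60, 58) (array([0.45080571, 0.31992987]), np.float64(0.0447174733811599), np.float64(0.0002841632935880891)) (array([0.45181143, 0.31896042]), np.float64(0.04404245479956903), np.float64(0.0002798737957951004))
purple (200, 87, 66, 70) (array([0.52626881, 0.31903574]), np.float64(0.04906191572450169), np.float64(0.00028382010429106765))
hold (295, 154, 32, 25) (array([ 0.61243742, -0.03932604,  0.11699785]), np.float64(0.0028019105691788164))
scanner 38.78
bottle 18.25
```

```bash
python3 - <<'E'
from h import *
a=cv2.cvtColor(cv2.imread("pics/top0.png"),cv2.COLOR_BGR2RGB); b,_=load("t12")
for n,(lo,hi,roi) in dict(bottle=((0,0,150),(180,40,255),(190,140,235,200)),scanner=((0,0,0),(180,255,50),(385,310,490,360))).items():
    for im in(a,b):
        h=best(im,lo,hi,roi); print(n,cen(h).round(1),cv2.boundingRect(h))
E
```

```text
bottle [210.  167.7] (200, 158, 21, 20)
bottle [210.  167.9] (200, 158, 21, 21)
scanner [430.1 337.9] (396, 320, 80, 32)
scanner [430.2 337.9] (396, 321, 80, 30)
```

The top view shows the bottle and scanner unmoved, so the side-view difference was just the arm in the way. Handing in.

```bash
python3 -c "
from bench import arm
print(arm.job_done())"
```

```text
the job is handed in; nothing more can be done
None
```

The job is handed in at about 33 s on the robot's clock: riser, orange roll and hold-down (hub up) are home on the spindle, the green roll stands in the near bay, and purple roll, bottle and scanner measured unmoved; the hand-in returned no verdict.

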